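# Fish a lost thumb nut out from under the riser

## Task

A steel thumb nut has rolled under the low equipment riser. Take the flat hooked probe from its grey pad, feel for the board under the riser, sweep the hook along that board and gently (pressing on the board with less than 12 N, and never ramming the riser) drag the nut out over the front lip into the shallow grey tray there; then lay the probe flat back on its pad. Leave the other things where they are.

Things in the scene. Friction and masses are not known exactly. Their poses are not given: they have to be found in the camera images.
- riser: Low grey steel riser, fixed. Origin on the table under its middle; x points into it, from open front to closed back, z up. Inner faces: side walls y = -110 and +110 mm, back wall x = +55 mm, roof underside 72 mm, roof top 76 mm above the table. Roof from x = -65 to +60 mm, y = -114 to +114 mm; the things standing on it keep behind x = 0.
- mouth (a point): Middle of the roof's front edge, at its underside (riser frame x = -65 mm, 72 mm up); axes as the riser. Below it a flat level plywood board fills the riser from a front lip at riser x = -75 mm to the back wall. The height of the board's top is NOT measured: 16 to 36 mm above the table, differing each time, to be felt. It does not give way.
- bay (a point): Middle of the space under the roof (riser frame x = 0, y = 0, 55 mm up); axes as the riser. Somewhere here lies the lost nut, not measured: a knurled steel disc 18 mm across, 7 mm high, about 18 g, flat on the board, its centre within x = -35 to +30 mm, y = -45 to +85 mm (riser frame). So the lane along the side wall y = -110 mm is free for putting the hook in.
- catch: Grey shallow catch tray fixed along the riser's front, open upward, empty at first; the nut falls into it from the board's lip. Its frame is the riser's frame (same origin and axes): it reaches from x = -166 to -76 mm and y = -114 to +114 mm; walls 10 mm high, 3 mm thick, inner floor 3 mm above the table.
- pad: Grey flat pad, fixed, 150 mm (x) by 260 mm (y) by 4 mm; origin at the centre of its underside. The probe lies on it.
- probe: The probe, loose, stiff, about 0.16 kg. Origin on its underside, below the middle of its grip; x points along the strip to the hook, z up. A flat steel strip, 12 mm wide (y = -6 to +6 mm), 4 mm thick, its underside 3 mm up, runs from the grip to x = 175 mm. It lies with x roughly across the table towards the riser.
- grip (a point): Middle of the probe's upright black grip plate, 38 mm above its underside, over the origin; axes as probe. Pinch it here from above across its 12 mm thickness (along x). The plate is 26 mm wide (y), its top 54 mm up, on a foot 44 x 26 mm (x, y) and 10 mm high.
- hook (a point): Far end of the probe, on its underside (x = 175 mm, y = 0 in probe); axes as probe. Here a hook bar stands across the strip's end: x = 170 to 175 mm, y = -6 to +28 mm (the toe points to +y, 22 mm beyond the strip), z = 0 to 10 mm, so that the bar's underside hangs 3 mm below the strip's.
- module_a_mid (a point): Green memory module, 30 x 130 x 8 mm; this is its centre. To be left alone.
- module_b_mid (a point): Green memory module, 30 x 130 x 8 mm; this is its centre. To be left alone.
- hub_mid (a point): Grey hub box, 50 x 90 x 26 mm, standing on the riser's roof; this is its centre. To be left alone.
- adapter_mid (a point): Black power adapter, 55 x 85 x 32 mm, standing on the riser's roof; this is its centre. To be left alone.
- chip_case_mid (a point): Clear processor case, 55 x 60 x 9 mm; this is its centre. To be left alone.
- driver_mid (a point): Grey-handled screwdriver, 180 mm long, lying; this is a point on its axis near mid-length. To be left alone.
Things that resemble listed ones, but are neither listed nor needed, are in the scene too. What is meant by the probe is not purple, and is the larger of those in its own colour.

How it is judged:
By the outcome, as a careful person would: the job done as asked, in the order asked, and still so for the second after the job is handed in, with the robot touching nothing.
It also fails if it takes over 72 s, if anything falls off the work surface, if the arm or the gripper's body presses on something with over 40 N, if the wrist force passes 120 N, or if a joint passes its speed limit or range.

## Robot

A 6-joint arm with a two-finger parallel gripper is mounted at the origin on the work surface. World frame = base frame: x ahead of the robot, y to its left, z up, the work surface at z = 0. Lengths are in m, angles in degrees, forces in N, time in s.
With the tool pointing down it reaches from about 0.4 to 0.825 m from the base axis. Payload 7 kg.
Tool frame: the origin (TCP) lies on the centre line of the jaws, within the pads' length; the fingertips stand 17 mm ahead of it and the grasp point (between the pads) lies 2 mm behind it; z points along the fingers, y is the direction in which the jaws open and shut (so a half turn about z gives the same grasp; the last joint's range is limited). The gripper opens to 88 mm and grips with 3 to 60 N. Pads are 19 mm wide; open, the fingers measure 130 mm over their backs; the gripper's body (78 mm by 193 mm) begins 47 mm behind the grasp point.
Start: joints at [-53.852, 20.546, 0.682, 0, -70.136, -16.507], TCP at [0.227, -0.636, 0.244] pointing down, gripper open.
Joint ranges: [-176.03, 176.03], [-82.01, 121.73], [-58.28, 71.71], [-173.87, 95.51], [-174.79, -0.11], [-173.66, 173.66]. Speed limits (degrees/s): [136.94, 136.94, 172.46, 180, 180, 180].

## Interface

Orientations are given as [roll, pitch, yaw] about the fixed x, y, z axes, in that order (R = Rz(yaw) Ry(pitch) Rx(roll)).
In Python, from plant import telemetry, vision, close_job, recognise, silhouettes, place_of gives the robot as it stands.
- The arm moves only by the shell command python3 -m handwheel 'ROWS'. ROWS is JSON, a list that holds one entry, the list of rows, each a list of 5 numbers: the shift along the tool's x, y, z in m, then the turn about the tool's z in rad, then the closure, from 0 (fully open) to 1 (shut). In form: [[[tx, ty, tz, yaw, gripper], ...]]. A call has 1 to 20 rows; each row shifts and turns the commanded pose from where the row before left it, along the tool's axes as they then stand; what a row does not reach is not made up. A row lasts 1/12 s, in which the tool goes at most 41.7 mm and 7.16 degrees, less where a joint would pass 70% of its speed; a pose out of reach is approached as far as the arm can. A call with a gripper value outside its range is refused whole. The fingers move at their own pace and stop on an object; the grip force is fixed at half the most. Time passes only in rows, so rows that do not move let the fingers close. It gives the time, the measured TCP pose, the force and the opening at its end, in the units of the state.
- telemetry.get_obs(): the state, without advancing time (a new reading comes with each control period).
- vision.snapshot(name): name is "scene" or "side" or "wrist"; returns a dict with "color" (420x560x3 uint8, red, green, blue), "mtx" (3x3 intrinsics, pixels), "cam_to_world" (4x4, takes a point from camera to world coordinates); the wrist camera has in their place "tool_from_camera" (4x4, takes a point from camera to tool coordinates, whose origin is the TCP and whose axes are the flange's). Camera axes: x right, y down, z forward; pixel columns grow to the right and rows downward; lengths in m; the calibration is good to about 2 mm. A picture is of the moment at which its call begins: read the wrist's pose just before it. There is no depth.
- close_job(): hands the job in, once; it reports no verdict.
Trained networks look in a picture, given as the dict that the camera call returned (one of the last four; its "shot" number tells which), for a name from the list of things; names that differ only in an ending like _2 or _b are one class to them, and where a whole thing is asked for, a point or a joint stands for the part that bears it (a point fixed in the world has none). Each returns a list of dicts, best first, with "conf" (0 to 1); they miss things now and then, are a little off and sometimes report something else, mostly with a low value. They report only what shows in the picture. A call takes as long as a camera call. They do not tell look-alikes from the thing itself.
- recognise(name, picture): "xy" ([column, row] in pixels, amid what is visible of it).
- silhouettes(name, picture): "region" (420x560 bool, what is visible of it) and "xy" ([column, row] in pixels, amid what is visible of it).
- place_of(name, picture): "xy" ([column, row] in pixels: a listed point, or the origin of a listed thing).
The state is a dict: "clock": time; "joint_pos": joint angles; "qvel": joint speeds; "tau": joint torques, N m; "tool_pos": TCP position; "orientation": TCP orientation; "force": force on the tool from outside, world axes, zero at the start; "moment": the same for the moment, N m; "opening": finger opening in m.
Only numpy, scipy, OpenCV 4.12 (cv2) and the standard library are available. Lean on these libraries where they do the work, as an engineer would, in place of code of your own. Each camera call takes 0.05 s, during which the arm holds its last target.

## Working session

There is one attempt and no reset: what is moved stays moved. The work goes in short steps, Python scripts to look and compute and a shell command to move; the robot and the scene stay as the last step left them, time stands still between calls to the robot, and variables do not carry over. Pictures are saved under pics/ and viewed, and the job is handed in when it is done.

```bash
ls; mkdir -p pics
python3 - <<'E'
from plant import telemetry, vision
import cv2
print(telemetry.get_obs())
for n in ["scene","side","wrist"]:
    s=vision.snapshot(n)
    cv2.imwrite(f"pics/{n}0.png",s["color"][:,:,::-1])
    print(n,s["mtx"].round(1).tolist(),s.get("cam_to_world",s.get("tool_from_camera")).round(4).tolist())
E
```

```text
pics
{'clock': 0.0, 'joint_pos': array([-5.38534480e+01,  2.05931131e+01,  6.32118264e-01, -1.98972202e-02,
       -7.01373185e+01, -1.65064394e+01]), 'qvel': array([ 0.06568192,  0.00083202,  0.01160799, -0.00030018, -0.0548584 ,
       -0.01724077]), 'tau': array([ 1.08488846e-04, -5.82706475e+01,  2.93060589e+01,  6.99741259e+00,
        6.76023628e-03, -2.32443081e-04]), 'tool_pos': array([ 0.22667668, -0.63528741,  0.24259187]), 'orientation': array([ 1.79900424e+02, -1.00022400e-02, -1.60366655e+02]), 'force': array([-0.59602883, -0.13186106,  0.09257521]), 'moment': array([-0.00560609, -0.00922808, -0.01138374]), 'opening': 0.08742862676057446}
scene [[526.7, 0.0, 286.0], [0.0, 526.7, 209.9], [0.0, 0.0, 1.0]] [[0.8366, 0.4064, -0.3674, 0.9049], [0.5475, -0.643, 0.5356, -0.6775], [-0.0186, -0.6492, -0.7604, 0.9163], [0.0, 0.0, 0.0, 1.0]]
side [[490.1, 0.0, 278.8], [0.0, 490.1, 210.0], [0.0, 0.0, 1.0]] [[-0.9898, -0.0835, 0.1155, 0.3731], [-0.1419, 0.5011, -0.8537, 0.7642], [0.0134, -0.8614, -0.5078, 0.5858], [0.0, 0.0, 0.0, 1.0]]
wrist [[289.7, 0.0, 281.5], [0.0, 289.7, 208.6], [0.0, 0.0, 1.0]] [[-0.0015, -0.966, -0.2587, 0.0686], [1.0, -0.0012, -0.0012, 0.0007], [0.0008, -0.2587, 0.966, -0.1416], [0.0, 0.0, 0.0, 1.0]]
```

View pics/scene0.png

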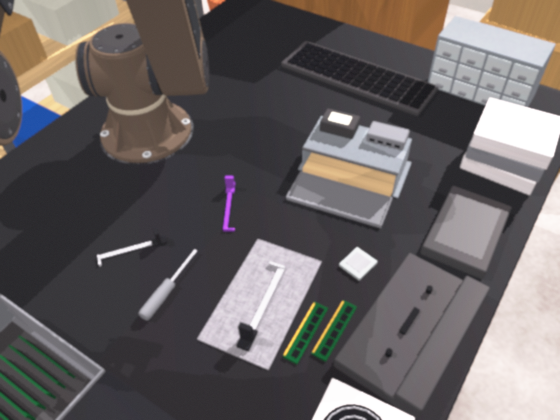

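View pics/side0.png

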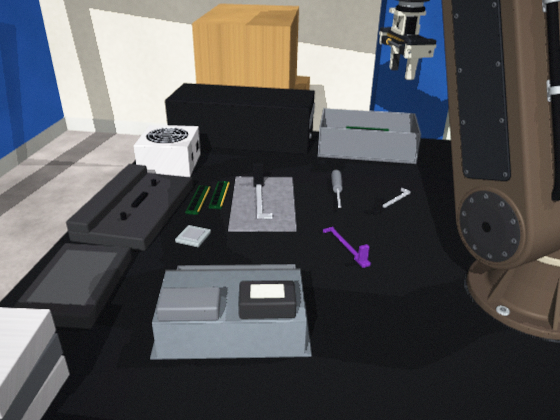

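View pics/wrist0.png

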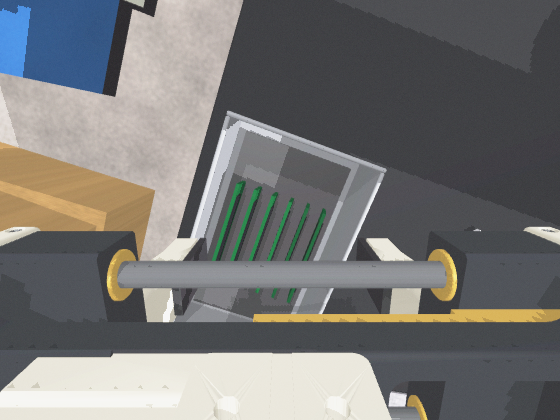

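The scene picture shows three candidates. The white probe on the grey pad has its grip at (247,335) and hook at (277,267). There is also a smaller white one at (130,250) and a purple one at (229,205). The one on the pad fits: it is not purple, it is the larger white one, and it lies on the pad. The riser is at (355,160) with the catch tray in front of it at (335,195).

```bash
cat > h.py <<'E'
import numpy as np, cv2
from plant import telemetry, vision, recognise, silhouettes, place_of
def proj(s,P):
    T=np.linalg.inv(s["cam_to_world"]); p=np.atleast_2d(P)@T[:3,:3].T+T[:3,3]
    q=p@s["mtx"].T; return q[:,:2]/q[:,2:]
def ray(s,xy):
    d=np.linalg.inv(s["mtx"])@[xy[0],xy[1],1]; T=s["cam_to_world"]; return T[:3,3],T[:3,:3]@d
def atz(s,xy,z):
    o,d=ray(s,xy); return o+d*(z-o[2])/d[2]
E
python3 - <<'E'
from h import *
Z=dict(riser=0,mouth=.072,bay=.055,catch=0,pad=0,probe=.004,grip=.042,hook=.004,module_a_mid=.004,hub_mid=.089,adapter_mid=.092,chip_case_mid=.005,driver_mid=.012)
for n in ["scene","side"]:
    s=vision.snapshot(n)
    for k in Z:
        for r in place_of(k,s)[:3]: print(n,k,np.round(r["xy"],1),round(r["conf"],2),atz(s,r["xy"],Z[k]).round(4)[:2])
    c=s["color"]; 
    if n=="scene":
        a=c[90:230,270:430]; b=c[230:370,190:350]
        cv2.imwrite("pics/c1.png",cv2.resize(a,None,fx=4,fy=4,interpolation=cv2.INTER_CUBIC)[:,:,::-1])
        cv2.imwrite("pics/c2.png",cv2.resize(b,None,fx=4,fy=4,interpolation=cv2.INTER_CUBIC)[:,:,::-1])
    else:
        cv2.imwrite("pics/c3.png",cv2.resize(c[160:370,140:340],None,fx=3,fy=3-.2,interpolation=cv2.INTER_CUBIC)[:,:,::-1])
E
```

```text
scene riser [357.1 163. ] 0.61 [0.5272 0.1889]
scene mouth [389.2 135.9] 0.72 [0.5779 0.2425]
scene mouth [351.2 162.1] 0.59 [0.5441 0.1163]
scene bay [350.2 150.5] 0.77 [0.5161 0.1655]
scene pad [305.  334.7] 0.72 [ 0.6636 -0.274 ]
scene pad [260.6 299.4] 0.66 [ 0.5481 -0.2563]
scene probe [159.8 242. ] 0.93 [ 0.2821 -0.2588]
scene probe [249.1 338.8] 0.91 [ 0.5804 -0.3398]
scene probe [338.4 120.1] 0.28 [0.41   0.3021]
scene grip [154.5 233.4] 0.81 [ 0.283  -0.2651]
scene grip [245.5 331.3] 0.69 [ 0.5796 -0.3453]
scene grip [228.2 177.2] 0.54 [ 0.315 -0.05 ]
scene hook [280.7 267.9] 0.66 [ 0.5417 -0.1738]
scene hook [ 96.2 256.5] 0.59 [ 0.193  -0.3611]
scene hook [227.5 230. ] 0.54 [ 0.3867 -0.1531]
scene module_a_mid [306.2 331.9] 0.84 [ 0.6635 -0.2696]
scene module_a_mid [279.6 267.3] 0.75 [ 0.539  -0.1738]
scene hub_mid [388.5 134.3] 0.93 [0.5807 0.2281]
scene adapter_mid [338.5 123.9] 0.97 [0.4648 0.1956]
scene chip_case_mid [359.2 259. ] 0.58 [ 0.6689 -0.067 ]
scene driver_mid [166.1 282.7] 0.65 [ 0.3686 -0.3333]
side riser [234.  330.4] 0.94 [0.5238 0.1809]
side mouth [233.5 
[... 159 characters left out ...]
478]
side probe [360.4 256.5] 0.89 [ 0.3164 -0.0577]
side probe [256.5 184.9] 0.81 [ 0.5795 -0.3294]
side probe [378.1 207.8] 0.67 [ 0.2748 -0.2625]
side grip [257.  168.1] 0.69 [ 0.5815 -0.3491]
side grip [378.9 198.2] 0.67 [ 0.278  -0.2402]
side hook [408.2 197.4] 0.83 [ 0.1997 -0.3266]
side hook [330.8 228.2] 0.69 [ 0.381  -0.1544]
side hook [258.  222.2] 0.61 [ 0.5437 -0.1528]
side module_a_mid [221.3 193.1] 0.78 [ 0.6574 -0.2718]
side hub_mid [190.8 303.8] 0.74 [0.5771 0.2254]
side adapter_mid [269.2 299.6] 0.67 [0.4618 0.2009]
side chip_case_mid [191.8 234.9] 0.91 [ 0.6739 -0.0776]
side driver_mid [195.3 197.6] 0.68 [ 0.7094 -0.2253]
side driver_mid [340.5 189.3] 0.53 [ 0.3662 -0.3261]
```

View pics/c1.png

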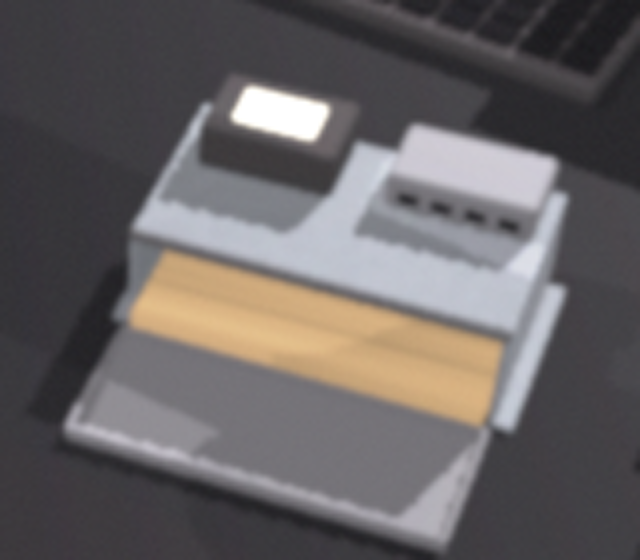

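View pics/c2.png

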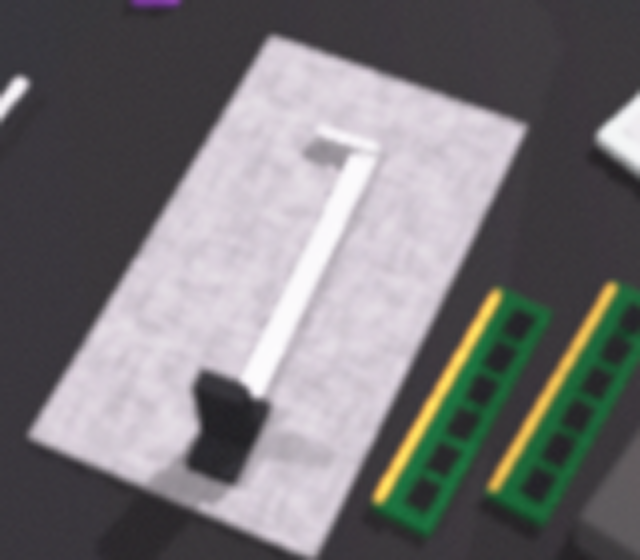

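View pics/c3.png

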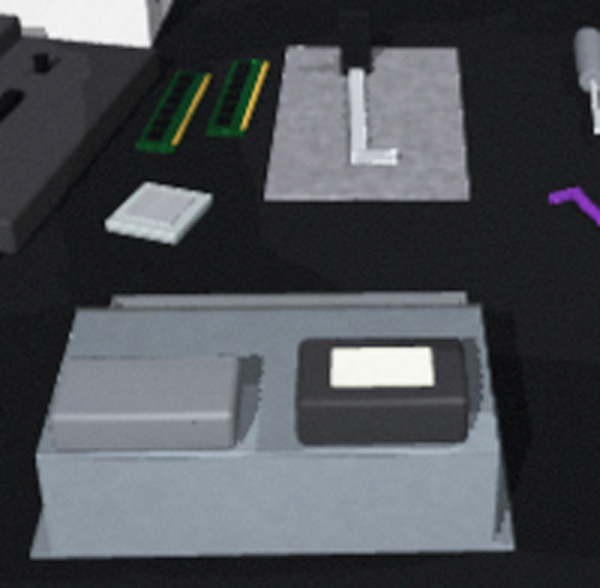

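```bash
cat > fit.py <<'E'
from h import *
from scipy.optimize import least_squares
def fit(obs,p0,zoff=0):
    def w(p,P):
        c,s=np.cos(p[2]),np.sin(p[2]); P=np.array(P)/1000.
        return [p[0]+c*P[0]-s*P[1],p[1]+s*P[0]+c*P[1],P[2]+zoff]
    f=lambda p:np.concatenate([(proj(s,w(p,P))[0]-xy) for s,P,xy in obs])
    r=least_squares(f,p0,loss="soft_l1"); return r.x,f(r.x).reshape(-1,2).round(1)
E
python3 - <<'E'
from fit import *
s=vision.snapshot("scene"); d=vision.snapshot("side")
ob=[(s,(-65,114,76),(303,148)),(s,(-65,-114,76),(398.8,172.5)),(s,(-166,114,10),(287,192)),(s,(-166,-114,0),(381,226.5)),
(d,(-65,-114,76),(166,270.7)),(d,(-65,114,76),(300.7,269.6)),(d,(60,-114,76),(153.3,321.4)),(d,(60,114,76),(305.7,321.4))]
p,r=fit(ob,[.525,.185,1.5]);print("riser",p[:2].round(4),np.degrees(p[2]),r.tolist())
R=p
for nm,o in (("s",ob[:4]),("d",ob[4:])):
    q,r=fit(o,p); print(nm,q.round(4),r.tolist())
ob=[(s,(75,130,4),(258,239)),(s,(75,-130,4),(258,239))][:0]
# pad: long axis y; guess yaw ~0 either way
ob=[(s,(-75,130,4),(258,239)),(s,(75,130,4),(321.8,261.8)),(s,(75,-130,4),(269,369)),(s,(-75,-130,4),(197.5,339))]
p,r=fit(ob,[.545,-.25,0]);print("pad",p[:2].round(4),np.degrees(p[2]),r.tolist())
ob=[(s,(175,-6,10),(284.5,267.5)),(s,(175,28,10),(269.5,262)),(s,(-6,13,54),(239.2,323)),(s,(-6,-13,54),(257.5,330.5)),(s,(-22,13,5),(236.8,347)),
 (s,(0,0,38),(245.5,331.3)),(d,(0,0,38),(257,168.1)),(d,(175,0,0),(258,222.2))]
p,r=fit(ob,[.58,-.335,1.6],.004);print("probe",p[:2].round(4),np.degrees(p[2]),r.tolist())
# board lip height: image pts of lip left (132,322)->, right(490,420)
c,sn=np.cos(R[2]),np.sin(R[2])
for y,xy in ((.110,(132/4+270,322/4+90)),(-.110,(488/4+270,422/4+90))):
    for z in (.016,.026,.036):
        P=[R[0]+c*-.075-sn*y,R[1]+sn*-.075+c*y,z]; print(y,z,proj(s,P)[0].round(1),np.round(xy,1))
# overlay
im=s["color"].copy()
E
```

```text
riser [0.5256 0.1823] 99.9601974142887 [[-0.5, -1.7], [-1.1, 0.1], [-1.0, 2.9], [-0.4, 0.4], [-0.7, -0.0], [-0.3, -0.1], [-2.4, 1.8], [0.5, -0.1]]
s [0.527  0.1846 1.7377] [[0.6, -2.3], [-0.3, -0.1], [-0.2, 2.1], [0.0, 0.0]]
d [0.5252 0.1809 1.7364] [[0.2, -0.8], [0.3, -0.2], [-2.0, 0.7], [0.6, -0.3]]
pad [ 0.5519 -0.2531] 8.991649476693757 [[-0.0, -0.4], [0.3, -0.6], [-0.0, 0.7], [-0.2, 0.1]]
probe [ 0.5811 -0.3428] 101.88651514182865 [[0.7, -1.5], [0.5, -0.8], [-0.8, 4.0], [-5.9, 1.1], [0.3, -0.1], [1.5, -0.6], [-0.3, 1.1], [0.9, -4.4]]
0.11 0.016 [302.4 167.8] [303.  170.5]
0.11 0.026 [302.4 164.8] [303.  170.5]
0.11 0.036 [302.4 161.8] [303.  170.5]
-0.11 0.016 [391.1 193.4] [392.  195.5]
-0.11 0.026 [391.7 190.4] [392.  195.5]
-0.11 0.036 [392.3 187.5] [392.  195.5]
```

```bash
cat >> h.py <<'E'
def go(target,yaw=None,pos=None,y0=None):
    o=telemetry.get_obs(); p=np.array(o["tool_pos"]) if pos is None else np.array(pos)
    y=o["orientation"][2] if y0 is None else y0
    yn=y if yaw is None else yaw
    dyaw=(yn-y+180)%360-180
    a=np.radians(yn); X=np.array([np.cos(a),np.sin(a),0]);Y=np.array([np.sin(a),-np.cos(a),0])
    d=np.array(target)-p
    print("t",round(o["clock"],2),"pos",np.round(p,4),"ori",np.round(o["orientation"],2),"F",np.round(o["force"],1),"open",round(o["opening"],4))
    print("turn first",round(-np.radians(dyaw),4),"then tool mm",(1000*np.array([d@X,d@Y,-d[2]])).round(1))
E
python3 -c "
from h import *
go([.581,-.343,.16],-168)"
```

```text
t 1.65 pos [ 0.2269 -0.6357  0.2435] ori [ 180.     -0.   -160.36] F [-0.3 -0.   0.1] open 0.0877
turn first 0.1334 then tool mm [-407.2  212.7   83.5]
```

```bash
python3 -m handwheel '[[[0,0,0,0.067,0],[0,0,0,0.067,0],[-0.029,0.0152,0.006,0,0],[-0.029,0.0152,0.006,0,0],[-0.029,0.0152,0.006,0,0],[-0.029,0.0152,0.006,0,0],[-0.029,0.0152,0.006,0,0],[-0.029,0.0152,0.006,0,0],[-0.029,0.0152,0.006,0,0],[-0.029,0.0152,0.006,0,0],[-0.029,0.0152,0.006,0,0],[-0.029,0.0152,0.006,0,0],[-0.029,0.0152,0.006,0,0],[-0.029,0.0152,0.006,0,0],[-0.029,0.0152,0.006,0,0],[-0.029,0.0152,0.006,0,0],[0,0,0,0,0],[0,0,0,0,0]]]'
cat >> h.py <<'E'
def wsnap(name="wrist"):
    o=telemetry.get_obs(); s=vision.snapshot("wrist")
    from scipy.spatial.transform import Rotation as Ro
    T=np.eye(4); T[:3,:3]=Ro.from_euler("xyz",o["orientation"],degrees=True).as_matrix(); T[:3,3]=o["tool_pos"]
    s=dict(s); s["cam_to_world"]=T@s["tool_from_camera"]; return s
E
python3 - <<'E'
from h import *
s=wsnap(); cv2.imwrite("pics/w1.png",s["color"][:,:,::-1])
go([.581,-.343,.04])
for k,z in (("grip",.042),("hook",.004),("probe",.004)):
    for r in place_of(k,s)[:2]: print(k,np.round(r["xy"],1),round(r["conf"],2),atz(s,r["xy"],z).round(4))
E
```

```text
clock: 3.15
tool_pos: [0.5811, -0.3418, 0.1587]
orientation: [180.0, -0.1, -167.9]
force: [-0.1, -0.5, -0.2]
opening: 0.0875
t 3.2 pos [ 0.5803 -0.3428  0.1592] ori [ 1.7998e+02 -4.0000e-02 -1.6795e+02] F [-0.4  0.4 -0.8] open 0.0878
turn first -0.0 then tool mm [ -0.7  -0.4 119.2]
grip [280.3 204.8] 0.7 [ 0.578  -0.3431  0.042 ]
grip [281.2 193.9] 0.45 [ 0.5679 -0.3444  0.042 ]
hook [450.8 199.2] 0.97 [ 0.5442 -0.1674  0.004 ]
hook [522.6  33.9] 0.88 [ 0.3841 -0.1584  0.004 ]
probe [280.  194.6] 0.91 [ 0.5768 -0.3438  0.004 ]
```

View pics/w1.png

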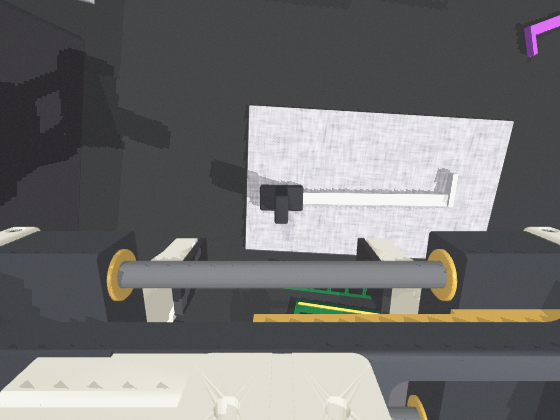

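The wrist picture shows the big white probe on the pad, with its grip plate at (282,205) and hook at (450,190). Only the purple look-alike is nearby, at (540,35), so the target is confirmed. Next I descend and pinch.

```bash
python3 -m handwheel '[[[0.0018,0,0.015,-0.018,0],[0,0,0.02,0,0],[0,0,0.02,0,0],[0,0,0.02,0,0],[0,0,0.02,0,0],[0,0,0.014,0,0],[0,0,0.01,0,0],[0,0,0,0,0],[0,0,0,0,0.6],[0,0,0,0,1],[0,0,0,0,1],[0,0,0,0,1],[0,0,0,0,1],[0,0,0,0,1]]]'
```

```text
clock: 4.52
tool_pos: [0.5784, -0.3437, 0.0411]
orientation: [-180.0, 0.0, -167.0]
force: [0.3, -0.3, 0.1]
opening: 0.0532
```

```bash
python3 -m handwheel '[[[0,0,0,0.035,1],[0,0,0,0,1],[0,0,0,0,1],[0,0,0,0,1],[0,0,0,0,1],[0,0,0,0,1],[0,0,0,0,1]]]'
```

```text
clock: 5.1
tool_pos: [0.5781, -0.3437, 0.0405]
orientation: [180.0, -0.0, -169.0]
force: [-0.1, 0.1, -0.4]
opening: 0.0119
```

```bash
python3 -m handwheel '[[[0,0,-0.01,0,1],[0,0,-0.02,0,1],[0,0,-0.03,0,1],[0,0,-0.03,0,1],[0,0,-0.02,0,1],[0,0,-0.01,0,1],[0,0,0,0,1]]]'
cat >> h.py <<'E'
RO=np.array([.5258,.1823]); RY=99.7
def rw(x,y,RO=RO,RY=RY):
    a=np.radians(RY); return RO+np.array([np.cos(a)*x-np.sin(a)*y,np.sin(a)*x+np.cos(a)*y])/1000
def wr(p,RO=RO,RY=RY):
    a=np.radians(RY); d=np.array(p[:2])-RO; return 1000*np.array([np.cos(a)*d[0]+np.sin(a)*d[1],-np.sin(a)*d[0]+np.cos(a)*d[1]])
E
python3 - <<'E'
from h import *
s=wsnap(); cv2.imwrite("pics/w2.png",s["color"][:,:,::-1])
o=telemetry.get_obs(); print(o["moment"],o["force"])
z=o["tool_pos"][2]-.036
for r in place_of("hook",s)[:2]: print(np.round(r["xy"],1),round(r["conf"],2),atz(s,r["xy"],z).round(4))
t=rw(-285,-95); go([*t,.14],-170.3)
E
```

```text
clock: 5.68
tool_pos: [0.5793, -0.3442, 0.1638]
orientation: [-179.9, 0.2, -169.0]
force: [0.1, -1.1, -1.8]
opening: 0.0119
[-0.03632958 -0.00435971  0.03815238] [-0.63983598  0.42413315 -2.02202624]
[551.4 239.2] 0.95 [ 0.546  -0.1688  0.1254]
[519.6  32.7] 0.81 [ 0.4358 -0.238   0.1254]
t 5.78 pos [ 0.5776 -0.3434  0.1598] ori [ 1.7995e+02 -2.0000e-02 -1.6903e+02] F [ 0.4 -0.5 -2.8] open 0.0117
turn first 0.0221 then tool mm [-132.5  241.9   19.8]
```

View pics/w2.png

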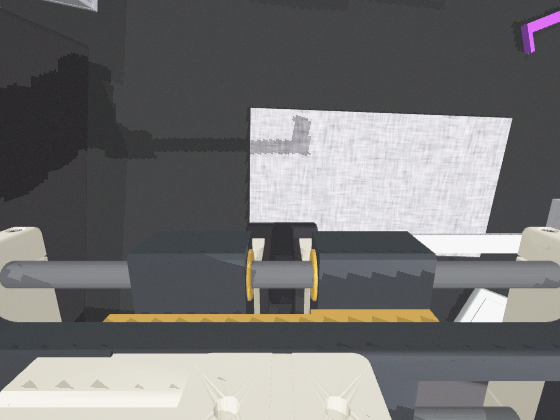

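```bash
python3 -m handwheel '[[[0,0,0,0.022,1],[-0.007,0.012,0.002,0,1],[-0.0132,0.0242,0.002,0,1],[-0.0132,0.0242,0.002,0,1],[-0.0132,0.0242,0.002,0,1],[-0.0132,0.0242,0.002,0,1],[-0.0132,0.0242,0.002,0,1],[-0.0132,0.0242,0.002,0,1],[-0.0132,0.0242,0.002,0,1],[-0.0132,0.0242,0.002,0,1],[-0.0132,0.0242,0.002,0,1],[-0.007,0.012,0.002,0,1],[0,0,0,0,1],[0,0,0,0,1]]]'
python3 - <<'E'
from h import *
s=vision.snapshot("scene"); d=vision.snapshot("side")
for n,p in (("s2",s["color"][90:300,250:450]),("d2",d["color"][150:380,130:330])): cv2.imwrite(f"pics/{n}.png",cv2.resize(p,None,fx=2.6,fy=2.6,interpolation=cv2.INTER_CUBIC)[:,:,::-1])
o=telemetry.get_obs(); print(o["tool_pos"],o["orientation"],o["force"],wr(o["tool_pos"]))
z=o["tool_pos"][2]-.036
for c in (s,d):
    for r in place_of("hook",c)[:3]: w=atz(c,r["xy"],z);print(np.round(r["xy"],1),round(r["conf"],2),w.round(4),wr(w))
E
```

```text
clock: 6.95
tool_pos: [0.6676, -0.0819, 0.1369]
orientation: [180.0, -0.2, -170.2]
force: [-0.0, -0.2, -2.8]
opening: 0.0117
[ 0.66760318 -0.08335834  0.13768833] [-1.79999362e+02 -9.36041930e-02 -1.70292209e+02] [ 0.12780868 -0.48600231 -2.30610371] [-285.75268184  -95.01527593]
[ 99.  258.9] 0.73 [ 0.2779 -0.3961  0.1017] [-528.33007839  341.75823398]
[226.  232.9] 0.58 [ 0.4441 -0.2166  0.1017] [-379.44022882  147.73550081]
[179.7 243.7] 0.82 [0.6364 0.0926 0.1017] [-107.05847197  -93.8580251 ]
[407.1 193.4] 0.72 [ 0.2296 -0.1606  0.1017] [-288.13571762  349.7402821 ]
[329.  226.9] 0.67 [ 0.3832 -0.0041  0.1017] [-159.66839295  171.96274036]
```

View pics/s2.png

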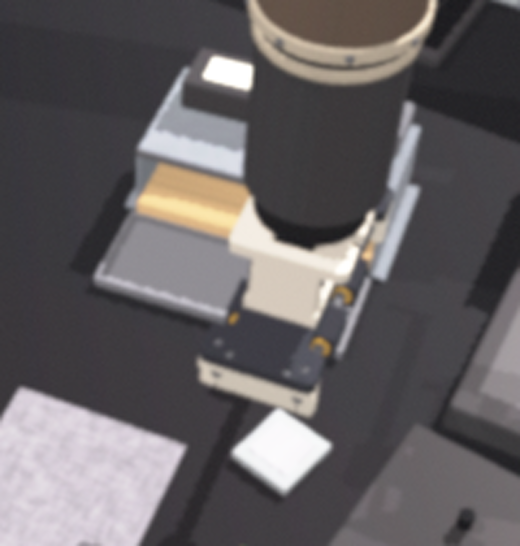

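View pics/d2.png

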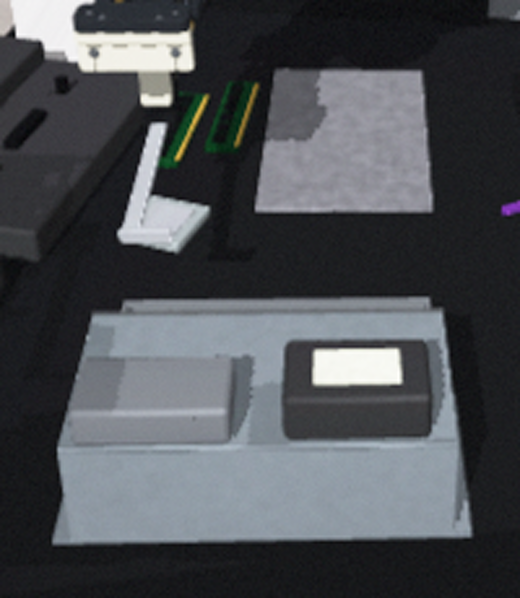

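```bash
python3 -m handwheel '[[[0,0,0.01,0,1],[0,0,0.02,0,1],[0,0,0.0145,0,1],[0,0,0.005,0,1],[0,0,0,0,1],[0,0,0,0,1]]]'
python3 - <<'E'
from h import *
d=vision.snapshot("side"); cv2.imwrite("pics/d3.png",cv2.resize(d["color"][200:380,130:330],None,fx=3,fy=3)[:,:,::-1])
o=telemetry.get_obs(); print(o["tool_pos"],o["force"],o["moment"],wr(o["tool_pos"]))
z=o["tool_pos"][2]-.036
for r in place_of("hook",d)[:1]: w=atz(d,r["xy"],z);print(np.round(r["xy"],1),round(r["conf"],2),w.round(4),wr(w))
E
```

```text
clock: 7.65
tool_pos: [0.6682, -0.0835, 0.0891]
orientation: [-180.0, -0.0, -170.3]
force: [0.6, 0.0, -1.4]
opening: 0.0118
[ 0.6687114  -0.08332298  0.08974905] [-0.35108938  0.05092118 -2.44620647] [-0.07973193 -0.06246285 -0.01274403] [-285.90454599  -96.11361191]
[330.1 223.2] 0.91 [ 0.3827 -0.0947  0.0537] [-248.8998946   187.68523977]
```

View pics/d3.png

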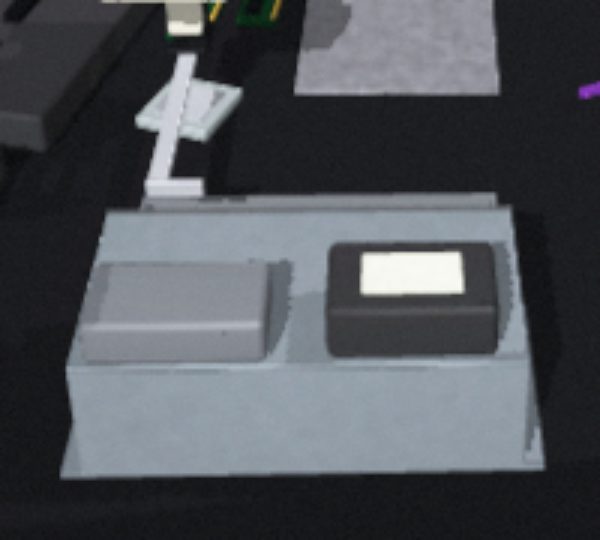

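Run:
```python
from h import *
d=vision.snapshot("side")
for x,y,z in ((146,183,.0637),(146,195,.0537),(203,181,.0637),(203,194,.0537)):
    print(wr(atz(d,(x/3+130,y/3+200),z)).round(1))
for x,y in ((107,210),(512,207)): print("roof",wr(atz(d,(x/3+130,y/3+200),.076)).round(1))
```

```text
[-108.3  -99.2]
[-109.9 -100.4]
[-110.   -65.9]
[-110.6  -66.6]
roof [ -66.4 -113.7]
roof [-67.  114.5]
```

```bash
python3 -m handwheel '[[[0,0.005,0,0,1],[0,0.01,0,0,1],[0,0.01,0,0,1],[0,0.01,0,0,1],[0,0.01,0,0,1],[0,0.01,0,0,1],[0,0.007,0,0,1],[0,0.003,0,0,1],[0,0,0,0,1],[0,0,0.004,0,1],[0,0,0.004,0,1],[0,0,0.003,0,1],[0,0,0,0,1],[0,0,0,0,1]]]'
```

```text
clock: 8.97
tool_pos: [0.657, -0.0194, 0.0775]
orientation: [-180.0, -0.1, -170.3]
force: [0.2, 0.8, -1.4]
opening: 0.0118
```

```bash
python3 -m handwheel '[[[0,0,0.001,0,1],[0,0,0.001,0,1],[0,0,0.001,0,1],[0,0,0.001,0,1],[0,0,0,0,1]]]';  python3 -c "
from h import *
o=telemetry.get_obs();print(o['force'],o['moment'],o['tool_pos'])"
```

```text
clock: 9.38
tool_pos: [0.6571, -0.0189, 0.0739]
orientation: [180.0, -0.0, -170.3]
force: [-0.8, 0.4, -0.5]
opening: 0.0117
[-0.81837816  0.374641   -0.46515479] [-0.05193355 -0.00960237 -0.03664427] [ 0.6570726  -0.0189304   0.07385622]
```

```bash
python3 -m handwheel '[[[0,0,0.001,0,1],[0,0,0.001,0,1],[0,0,0,0,1]]]';  python3 -c "
from h import *
o=telemetry.get_obs();print(o['force'],o['moment'],o['tool_pos'])"
```

```text
clock: 9.63
tool_pos: [0.6571, -0.0189, 0.0718]
orientation: [180.0, -0.0, -170.3]
force: [0.0, 0.1, -1.4]
opening: 0.012
[ 0.0355318   0.05720117 -1.41369699] [-0.10618044 -0.04102102  0.06809359] [ 0.65707367 -0.01891155  0.07181465]
```

```bash
cat > o.py <<'E'
from h import *
o=telemetry.get_obs();print(o['force'].round(2),o['moment'].round(3),o['tool_pos'].round(4),wr(o['tool_pos']).round(1))
E
python3 -m handwheel '[[[0,0,0.001,0,1],[0,0,0.001,0,1]]]'|grep -E "force";  python3 o.py
python3 -m handwheel '[[[0,0,0.001,0,1]]]'|grep -E "force";  python3 o.py
```

```text
force: [-0.2, -0.3, -1.6]
[-0.19 -0.31 -1.63] [-0.067 -0.013  0.016] [ 0.6573 -0.0189  0.0701] [-220.5  -95.7]
force: [-0.8, -0.3, -1.7]
[-0.8  -0.34 -1.69] [-0.064 -0.062 -0.062] [ 0.6572 -0.0189  0.069 ] [-220.5  -95.6]
```

```bash
python3 -m handwheel '[[[0,0,0.001,0,1]]]'|grep -E "force";  python3 o.py
```

```text
force: [-0.5, 0.3, -2.1]
[-0.5   0.33 -2.09] [-0.038 -0.006  0.043] [ 0.6572 -0.0189  0.0679] [-220.5  -95.6]
```

```bash
python3 -m handwheel '[[[0,0,0.001,0,1]]]'|grep -E "force";  python3 o.py
python3 -m handwheel '[[[0,0,0.001,0,1]]]'|grep -E "force";  python3 o.py
```

```text
force: [0.8, 0.6, -1.2]
[ 0.84  0.59 -1.2 ] [-0.033 -0.025 -0.016] [ 0.6572 -0.0189  0.067 ] [-220.5  -95.6]
force: [-0.2, 0.4, -0.6]
[-0.17  0.42 -0.59] [-0.033 -0.062 -0.059] [ 0.6572 -0.0189  0.0659] [-220.5  -95.6]
```

```bash
python3 -m handwheel '[[[0,0,0.001,0,1]]]'|grep -E "force";  python3 o.py
```

```text
force: [0.8, -0.5, -2.2]
[ 0.77 -0.46 -2.23] [-0.065 -0.033  0.02 ] [ 0.6572 -0.0189  0.0649] [-220.5  -95.6]
```

```bash
python3 -m handwheel '[[[0,0,0.001,0,1]]]'|grep -E "force";  python3 o.py
```

```text
force: [-0.3, 0.6, -2.1]
[-0.33  0.56 -2.08] [-0.104  0.039 -0.017] [ 0.6572 -0.0189  0.0639] [-220.5  -95.6]
```

```bash
python3 -m handwheel '[[[0,0,0.001,0,1]]]'|grep -E "force";  python3 o.py
```

```text
force: [-0.4, 0.2, -1.5]
[-0.44  0.25 -1.54] [-0.061 -0.059  0.001] [ 0.6572 -0.0189  0.063 ] [-220.5  -95.6]
```

```bash
python3 -m handwheel '[[[0,0,0.001,0,1]]]'|grep -E "force";  python3 o.py
```

```text
force: [0.3, 0.4, -2.5]
[ 0.32  0.36 -2.46] [-0.046 -0.007  0.039] [ 0.6572 -0.0189  0.0619] [-220.5  -95.6]
```

```bash
python3 -m handwheel '[[[0,0,0.001,0,1]]]'|grep -E "force";  python3 o.py
```

```text
force: [-0.2, -0.1, -1.6]
[-0.21 -0.08 -1.55] [-0.042 -0.032  0.053] [ 0.6572 -0.0189  0.061 ] [-220.5  -95.6]
```

```bash
python3 -m handwheel '[[[0,0,0.001,0,1]]]'|grep -E "force";  python3 o.py
```

```text
force: [-0.5, 0.4, -1.3]
[-0.51  0.42 -1.32] [-0.033 -0.022 -0.012] [ 0.6572 -0.0189  0.06  ] [-220.5  -95.6]
```

```bash
python3 -m handwheel '[[[0,0,0.001,0,1]]]'|grep -E "force";  python3 o.py
```

```text
force: [0.1, -0.2, -1.7]
[ 0.14 -0.17 -1.75] [-0.068  0.029 -0.007] [ 0.6572 -0.0189  0.059 ] [-220.5  -95.7]
```

```bash
python3 -m handwheel '[[[0,0,0.001,0,1]]]'|grep -E "force";  python3 o.py
```

```text
force: [-1.1, -0.2, -1.5]
[-1.06 -0.19 -1.46] [-0.091 -0.056  0.007] [ 0.6572 -0.0189  0.058 ] [-220.5  -95.7]
```

```bash
python3 -m handwheel '[[[0,0,0.001,0,1]]]'|grep -E "force";  python3 o.py
```

```text
force: [-0.4, -0.7, 1.3]
[-0.42 -0.74  1.28] [-0.027  0.077  0.019] [ 0.6573 -0.019   0.0571] [-220.5  -95.7]
```

```bash
python3 -m handwheel '[[[0,0,0.001,0,1]]]'|grep -E "force";  python3 o.py
```

```text
force: [0.6, -1.9, 2.2]
[ 0.61 -1.92  2.21] [0.054 0.301 0.029] [ 0.6576 -0.019   0.0564] [-220.6  -96. ]
```

```bash
python3 -m handwheel '[[[0,0,-0.0008,0,1],[0,0.004,0,0,1],[0,0.008,0,0,1],[0,0.008,0,0,1],[0,0.008,0,0,1],[0,0.008,0,0,1],[0,0.004,0,0,1],[0,0,0,0,1]]]';  python3 o.py
```

```text
clock: 11.63
tool_pos: [0.6503, 0.0222, 0.0569]
orientation: [180.0, 0.0, -170.2]
force: [-0.9, 2.7, 1.0]
opening: 0.0117
[-0.93  2.74  0.98] [ 1.188  0.29  -0.041] [0.6503 0.0222 0.0569] [-178.8  -95.7]
```

```bash
python3 -m handwheel '[[[0,0.005,0,0,1],[0,0.008,0,0,1],[0,0.008,0,0,1],[0,0.008,0,0,1],[0,0.005,0,0,1],[0,0,0,0,1]]]';  python3 o.py
```

```text
clock: 12.13
tool_pos: [0.6446, 0.0556, 0.0568]
orientation: [180.0, 0.0, -170.2]
force: [-0.0, 2.2, 1.4]
opening: 0.0117
[-0.05  2.15  1.41] [1.292 0.27  0.026] [0.6446 0.0556 0.0568] [-144.9  -95.7]
```

```bash
python3 -m handwheel '[[[0,0.004,0,0,1],[0,0.004,0,0,1],[0,0.004,0,0,1],[0,0.003,0,0,1],[0,0,0,0,1]]]';  python3 o.py
```

```text
clock: 12.55
tool_pos: [0.6421, 0.0694, 0.0568]
orientation: [180.0, 0.0, -170.3]
force: [-0.1, 1.2, 1.0]
opening: 0.0116
[-0.11  1.22  1.01] [0.824 0.204 0.003] [0.6421 0.0694 0.0568] [-130.9  -95.6]
```

```bash
python3 -m handwheel '[[[0.002,0,0,0,1],[0.005,0,0,0,1],[0.005,0,0,0,1],[0.005,0,0,0,1],[0.005,0,0,0,1],[0.005,0,0,0,1],[0.005,0,0,0,1],[0.005,0,0,0,1],[0.005,0,0,0,1],[0.005,0,0,0,1],[0.003,0,0,0,1],[0,0,0,0,1]]]';  python3 o.py
```

```text
clock: 13.55
tool_pos: [0.5921, 0.0602, 0.0569]
orientation: [180.0, -0.0, -170.3]
force: [1.5, 0.6, 0.3]
opening: 0.0118
[1.52 0.64 0.33] [ 0.619 -0.369 -0.218] [0.5921 0.0602 0.0569] [-131.5  -44.8]
```

```bash
python3 -m handwheel '[[[0.003,0,0,0,1],[0.005,0,0,0,1],[0.005,0,0,0,1],[0.005,0,0,0,1],[0.005,0,0,0,1],[0.005,0,0,0,1],[0.005,0,0,0,1],[0.005,0,0,0,1],[0.005,0,0,0,1],[0.005,0,0,0,1],[0.005,0,0,0,1],[0.003,0,0,0,1],[0,0,0,0,1]]]';  python3 o.py
```

```text
clock: 14.63
tool_pos: [0.5369, 0.0507, 0.0569]
orientation: [180.0, -0.0, -170.3]
force: [1.6, 0.9, 1.3]
opening: 0.012
[1.58 0.87 1.29] [ 0.638 -0.368 -0.218] [0.5369 0.0507 0.0569] [-131.6   11.2]
```

```bash
python3 -m handwheel '[[[0.003,0,0,0,1],[0.005,0,0,0,1],[0.005,0,0,0,1],[0.005,0,0,0,1],[0.005,0,0,0,1],[0.005,0,0,0,1],[0.005,0,0,0,1],[0.005,0,0,0,1],[0.003,0,0,0,1],[0,0,0,0,1]]]';  python3 o.py
```

```text
clock: 15.47
tool_pos: [0.4964, 0.0438, 0.0569]
orientation: [180.0, -0.0, -170.3]
force: [0.7, 0.2, 1.5]
opening: 0.0118
[0.73 0.15 1.55] [ 0.608 -0.354 -0.212] [0.4964 0.0438 0.0569] [-131.6   52.3]
```

```bash
python3 -m handwheel '[[[0.004,0,0,0,1],[0.005,0,0,0,1],[0.005,0,0,0,1],[0.003,0,0,0,1],[0,0,0,0,1],[0,0,0,0,1]]]';  python3 o.py
```

```text
clock: 15.97
tool_pos: [0.4802, 0.041, 0.0569]
orientation: [-180.0, -0.0, -170.3]
force: [-0.2, -0.0, 1.7]
opening: 0.0122
[-0.15 -0.    1.72] [ 0.627 -0.154 -0.132] [0.4802 0.041  0.0569] [-131.6   68.8]
```

```bash
python3 -m handwheel '[[[0,-0.003,0,0,1],[0,-0.005,0,0,1],[0,-0.005,0,0,1],[0,-0.005,0,0,1],[0,-0.005,0,0,1],[0,-0.005,0,0,1],[0,-0.005,0,0,1],[0,-0.005,0,0,1],[0,-0.005,0,0,1],[0,-0.005,0,0,1],[0,-0.005,0,0,1],[0,-0.005,0,0,1],[0,-0.005,0,0,1],[0,-0.005,0,0,1],[0,-0.005,0,0,1],[0,-0.005,0,0,1],[0,-0.005,0,0,1],[0,-0.005,0,0,1],[0,-0.003,0,0,1],[0,0,0,0,1]]]';  python3 o.py
python3 - <<'E'
from h import *
s=vision.snapshot("scene"); cv2.imwrite("pics/s4.png",cv2.resize(s["color"][90:250,250:450],None,fx=4,fy=3.7,interpolation=cv2.INTER_CUBIC)[:,:,::-1])
s=vision.snapshot("wrist"); cv2.imwrite("pics/w4.png",s["color"][:,:,::-1])
E
```

```text
clock: 17.63
tool_pos: [0.496, -0.0495, 0.0569]
orientation: [-180.0, -0.0, -170.3]
force: [0.4, -2.4, 2.1]
opening: 0.0119
[ 0.37 -2.4   2.09] [-0.4   -0.081  0.027] [ 0.496  -0.0495  0.0569] [-223.4   68.4]
```

View pics/s4.png

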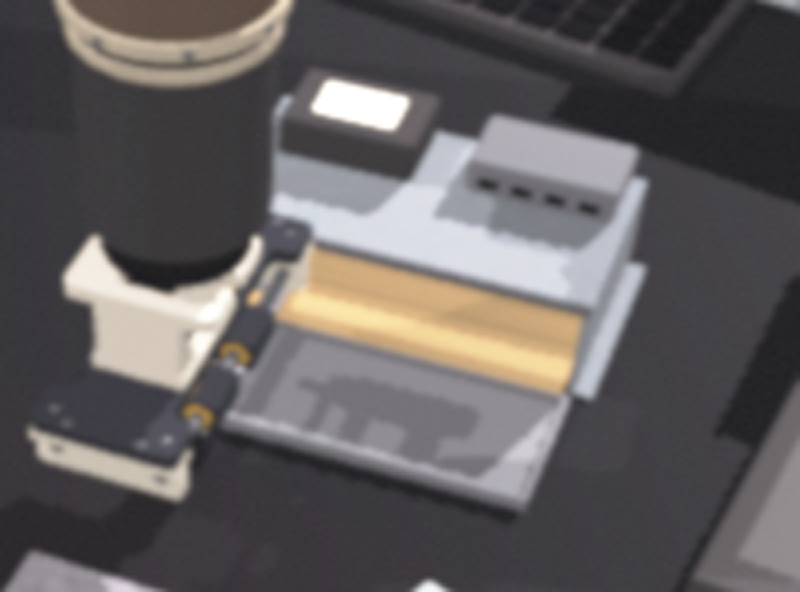

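View pics/w4.png

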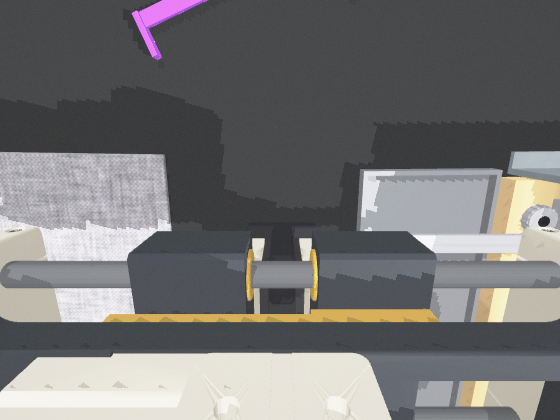

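The wrist picture shows the knurled nut at (543,220) beside the strip, just inside the lip. The hook has it, so I keep dragging.

```bash
python3 -m handwheel '[[[0,-0.003,0,0,1],[0,-0.004,0,0,1],[0,-0.004,0,0,1],[0,-0.004,0,0,1],[0,-0.004,0,0,1],[0,-0.004,0,0,1],[0,-0.004,0,0,1],[0,-0.003,0,0,1],[0,-0.003,0,0,1],[0,-0.003,0,0,1],[0,0,0,0,1],[0,0,0,0,1]]]';  python3 o.py
python3 - <<'E'
from h import *
s=vision.snapshot("wrist"); cv2.imwrite("pics/w5.png",s["color"][:,:,::-1])
E
```

```text
clock: 18.73
tool_pos: [0.5017, -0.0844, 0.0566]
orientation: [-180.0, -0.0, -170.3]
force: [-0.6, -0.6, -0.8]
opening: 0.0115
[-0.62 -0.59 -0.75] [-0.106  0.045  0.006] [ 0.5017 -0.0844  0.0566] [-258.9   68.7]
```

View pics/w5.png

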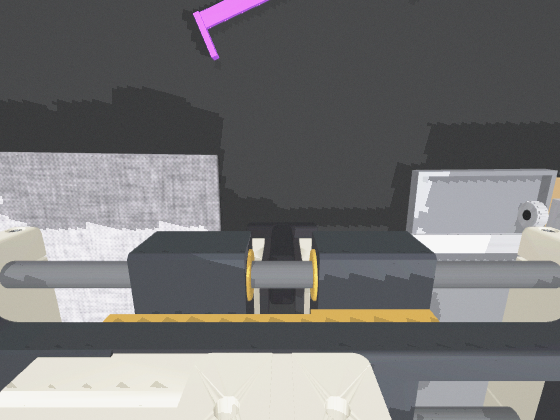

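```bash
python3 -m handwheel '[[[0,-0.004,0,0,1],[0,-0.004,0,0,1],[0,-0.004,0,0,1],[0,-0.004,0,0,1],[0,0,0,0,1],[0,0,0,0,1]]]';  python3 o.py
python3 - <<'E'
from h import *
s=vision.snapshot("wrist"); cv2.imwrite("pics/w6.png",cv2.resize(s["color"][150:300,380:560],None,fx=4,fy=4,interpolation=cv2.INTER_CUBIC)[:,:,::-1])
E
```

```text
clock: 19.28
tool_pos: [0.5047, -0.1002, 0.0568]
orientation: [180.0, -0.0, -170.3]
force: [-0.5, 0.2, -1.7]
opening: 0.0121
[-0.52  0.2  -1.67] [-0.046 -0.053  0.034] [ 0.5047 -0.1002  0.0568] [-274.9   68.4]
```

View pics/w6.png

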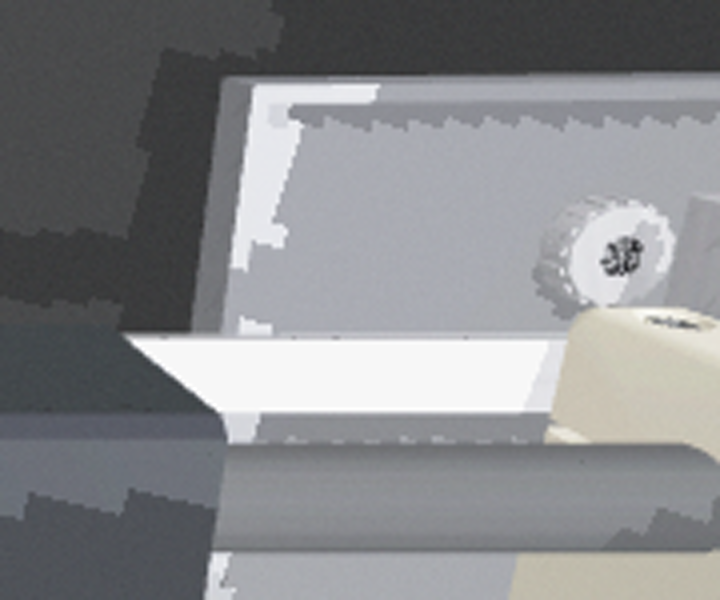

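```bash
python3 -m handwheel '[[[0,0,-0.01,0,1],[0,0,-0.02,0,1],[0,0,-0.03,0,1],[0,0,-0.03,0,1],[0,0,-0.01,0,1],[0,0,0,0,1]]]';  python3 - <<'E'
from h import *
s=vision.snapshot("scene"); cv2.imwrite("pics/s6.png",cv2.resize(s["color"][90:250,250:450],None,fx=4,fy=3.7,interpolation=cv2.INTER_CUBIC)[:,:,::-1])
w=wsnap(); cv2.imwrite("pics/w7.png",w["color"][:,:,::-1])
go([.5783,-.3437,.15],-169.0)
E
```

```text
clock: 19.83
tool_pos: [0.5067, -0.0996, 0.1607]
orientation: [-180.0, 0.4, -170.2]
force: [0.3, 0.0, -2.4]
opening: 0.0117
t 19.93 pos [ 0.5045 -0.0996  0.1571] ori [ 1.7998e+02  6.0000e-02 -1.7028e+02] F [ 0.3  0.4 -3.1] open 0.012
turn first -0.0223 then tool mm [ -25.9 -253.7    7.1]
```

View pics/s6.png

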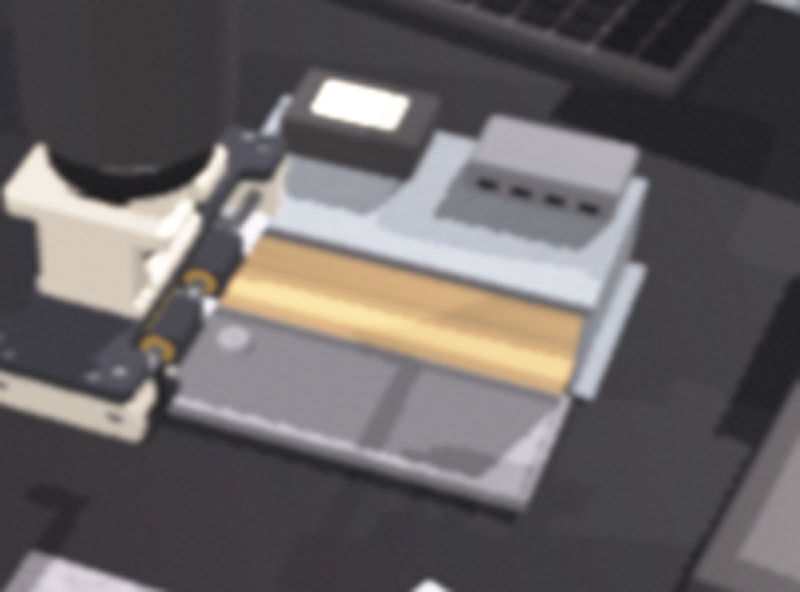

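View pics/w7.png

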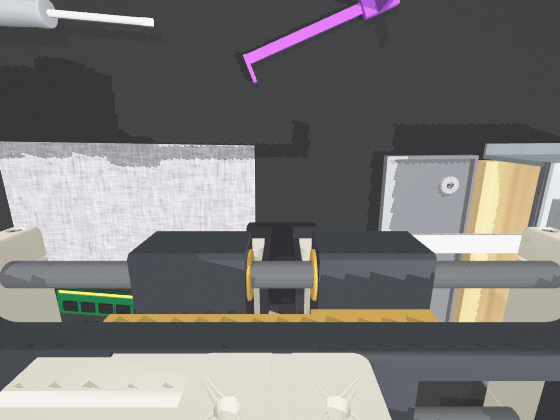

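The nut lies flat in the tray, at wrist (450,185) and scene crop (235,340). Now I take the probe back to its pad.

```bash
python3 -m handwheel '[[[0,0,0,-0.0223,1],[-0.0013,-0.0127,0,0,1],[-0.0026,-0.0254,0,0,1],[-0.0026,-0.0254,0,0,1],[-0.0026,-0.0254,0,0,1],[-0.0026,-0.0254,0,0,1],[-0.0026,-0.0254,0,0,1],[-0.0026,-0.0254,0,0,1],[-0.0026,-0.0254,0,0,1],[-0.0026,-0.0254,0,0,1],[-0.0026,-0.0254,0,0,1],[-0.0013,-0.0127,0,0,1],[0,0,0.02,0,1],[0,0,0.03,0,1],[0,0,0.03,0,1],[0,0,0.015,0,1],[0,0,0.005,0,1],[0,0,0,0,1],[0,0,0,0,1]]]';  python3 - <<'E'
from h import *
go([.5783,-.3437,.0405],-169.0)
d=vision.snapshot("side"); cv2.imwrite("pics/d7.png",cv2.resize(d["color"][130:260,180:340],None,fx=4,fy=4,interpolation=cv2.INTER_CUBIC)[:,:,::-1])
E
```

```text
clock: 21.52
tool_pos: [0.579, -0.3442, 0.057]
orientation: [-180.0, -0.0, -168.9]
force: [0.3, 0.5, -1.5]
opening: 0.0115
t 21.52 pos [ 0.579  -0.3442  0.057 ] ori [-1.7999e+02 -3.0000e-02 -1.6895e+02] F [ 0.3  0.5 -1.5] open 0.0115
turn first 0.0009 then tool mm [ 0.6  0.6 16.5]
```

View pics/d7.png

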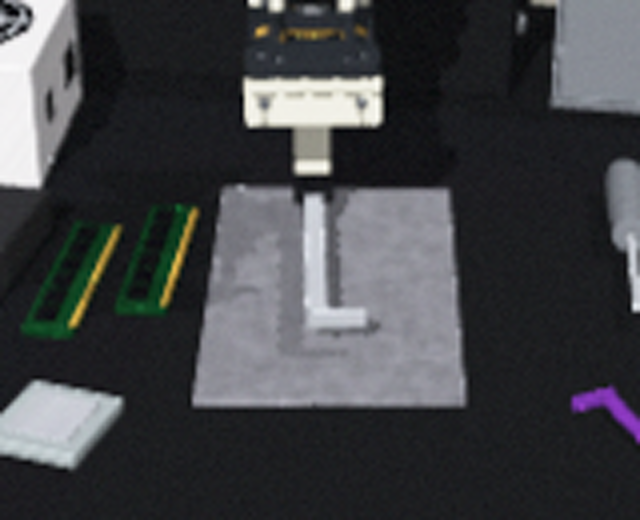

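The probe hangs level above the pad, with its hook at crop (335,318). I lower it slowly.

```bash
python3 -m handwheel '[[[0.0006,0.0006,0.005,0,1],[0,0,0.005,0,1],[0,0,0.002,0,1],[0,0,0.002,0,1],[0,0,0.0015,0,1],[0,0,0,0,1],[0,0,0,0,1]]]'
```

```text
clock: 22.15
tool_pos: [0.578, -0.3438, 0.0414]
orientation: [-180.0, 0.0, -169.0]
force: [-0.4, -0.6, -1.6]
opening: 0.0117
```

```bash
python3 -m handwheel '[[[0,0,0.0005,0,1],[0,0,0.0004,0,1],[0,0,0,0,1]]]'; python3 o.py
```

```text
clock: 22.4
tool_pos: [0.5781, -0.3438, 0.0406]
orientation: [-180.0, 0.0, -169.0]
force: [0.4, 0.7, -2.1]
opening: 0.0119
[ 0.39  0.7  -2.06] [-0.051 -0.029 -0.023] [ 0.5781 -0.3438  0.0406] [-527.4   37.1]
```

```bash
python3 -m handwheel '[[[0,0,0.0005,0,1],[0,0,0,0,1]]]' | grep -E "force|tool"; python3 -m handwheel '[[[0,0,0.0005,0,1],[0,0,0,0,1]]]'| grep -E "force|tool"
```

```text
tool_pos: [0.5782, -0.3438, 0.0405]
force: [-1.0, 0.5, 4.1]
tool_pos: [0.5782, -0.3438, 0.0405]
force: [-2.7, 2.0, 7.2]
```

```bash
python3 -m handwheel '[[[0,0,-0.0008,0,1],[0,0,0,0,0.75],[0,0,0,0,0.5],[0,0,0,0,0.2],[0,0,0,0,0],[0,0,0,0,0],[0,0,0,0,0]]]'
```

```text
clock: 23.32
tool_pos: [0.578, -0.3437, 0.0401]
orientation: [180.0, -0.0, -169.0]
force: [-0.6, 0.1, -1.1]
opening: 0.0463
```

```bash
python3 -m handwheel '[[[0,0,0,0,0],[0,0,0,0,0],[0,0,0,0,0],[0,0,-0.01,0,0],[0,0,-0.02,0,0],[0,0,-0.03,0,0],[0,0,-0.03,0,0],[0,0,-0.03,0,0],[0,0,-0.03,0,0],[0,0,-0.02,0,0],[0.03,-0.01,-0.01,0,0],[0.035,-0.01,0,0,0],[0.035,-0.01,0,0,0],[0.035,-0.01,0,0,0],[0.03,-0.01,0,0,0],[0.02,-0.01,0,0,0],[0,0,0,0,0],[0,0,0,0,0]]]'
python3 - <<'E'
from h import *
for n in ("scene","side"):
    s=vision.snapshot(n); cv2.imwrite(f"pics/{n}9.png",s["color"][:,:,::-1])
    if n=="scene": cv2.imwrite("pics/c9.png",cv2.resize(s["color"][100:370,190:450],None,fx=2.2,fy=2.2,interpolation=cv2.INTER_CUBIC)[:,:,::-1])
E
```

```text
clock: 24.82
tool_pos: [0.4069, -0.4387, 0.2214]
orientation: [-179.9, 0.1, -169.1]
force: [0.3, -0.8, -1.4]
opening: 0.0877
```

View pics/c9.png

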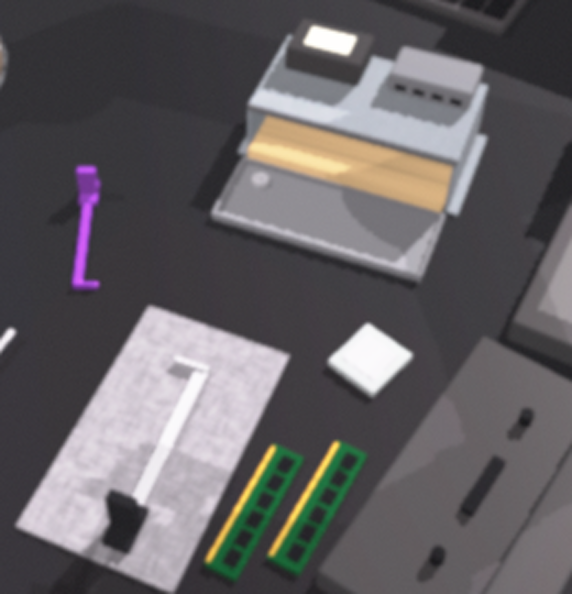

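View pics/side9.png

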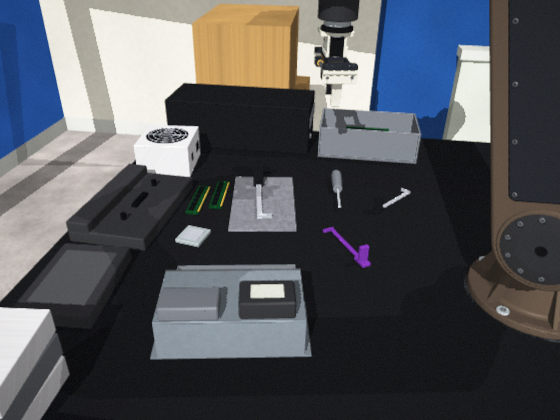

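The nut is in the tray at crop (260,180). The probe lies flat on its pad and the other things are where they were, with the arm clear, so I hand in.

```bash
python3 -c "
from plant import close_job
print(close_job())"
```

```text
the job is handed in; nothing more can be done
None
```

The job is done and handed in at about 25 s. The nut is in the grey catch tray, and the probe lies flat on its pad, back at the spot it was taken from.

- **Board:** I put the hook in along the free lane and felt the board about 21 mm above the table. The steady readings showed roughly 2–4 N on it throughout.
- **Sweep and drag:** I swept the hook along the back, then pulled the nut out over the front lip.
- **Last checks:** The final scene and side pictures show the nut in the tray and the arm clear. By eye, the modules, chip case, driver, hub, adapter and the two look-alike probes have not moved.
- **What disagreed:**
    - I made one small turn of the gripper the wrong way and corrected it before the jaws closed.
    - The networks sometimes reported a look-alike or misplaced a point, so I checked them against fits to the pictures.
    - Setting the probe down, the reading on the pad rose by about 9 N.
    - Forces were read only at the end of each move, so brief peaks between readings would not show.

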